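# Press a re-glued workbook

### The job

The blue workbook's spine has just been re-glued: push it gently all the way into the book press until it lies square and flush against the back fence. Then screw the press down with its T-handle (clockwise; it takes several half turns, so you will need to regrasp alternate ends) until the platen grips the book firmly but is not over-tightened (turning the handle takes about 8 N at its grip point), and let go. Leave the other things on the desk where they are.

Things in the scene. Friction and masses are not known exactly. Their poses are not given: they have to be found in the camera images.
- press: Black steel book press fixed to the desk. Origin on the desk under the screw axis; x to the back fence, z up. Base 310 mm wide (y), x -130 to +100 mm. Plywood bed 32 mm above the desk, from x=-128 mm to the fence. 22 mm columns at y=+-130 mm, x=0. Crosshead 48 mm deep, 304 long, 112 to 144 mm high; nuts on it rise to 156 mm. The book goes in from the front (-x), between the columns.
- fence (a point): Foot of the aluminium back fence, middle of its front face, at bed height (press x=+74 mm). The fence is 214 mm wide and stands 38 mm above the bed.
- platen: Plywood pressing plate on a thin rubber cushion under a black steel plate: 138 x 206 x 16 mm in all, goes up and down with the screw; origin at the centre of its underside, z up. It starts 15 to 20 mm above the book. The cushion is stiff: from first touch about a twelfth of a turn makes it firm and a quarter of a turn is far too much, so find it by feel.
- hub (a point): Screw axis at the height of the handle bar's axis, 136 mm above the platen's underside. T-handle on top of the screw: level 12 mm steel bar, 32 mm hub (19 mm below to 15 above the bar's axis), 24 mm end balls centred 92 mm from the axis. Clockwise from above closes: handle, screw and platen go down together, 8 mm per half turn, two to three half turns in all. The screw stays where it is left.
- grip_red (a point): Point on the bar's axis, 66 mm from the screw axis, towards the red ball: grip or push here, square to the bar. Bare bar from 16 to 80 mm from the axis, 35 mm or more of free space under it. Turning freely takes about 4.5 N. With the platen on the book it rises: 6 N = 50 N on the book, 8 N = 100 N, 9.5 N = 150 N, 11 N = too much. Felt only while turning; at rest friction holds the screw.
- grip_black (a point): The same on the side of the black ball.
- book: Blue closed workbook, yellow band, white panel: 148 mm (x) x 200 (y) x 26 thick, about 0.6 kg, on the press's bed, half in and a little askew. Origin at the centre of its underside; x from spine to fore-edge (to the fence). Fully home its origin is at press x=0. It slides with 2 to 5 N; two spread fingertips on the spine square it, a single one in the middle may jam it at the fence.
- spine (a point): Middle of the spine, the book's front face towards the operator, 13 mm above the bed.
- glue_bottle: A bystander to leave alone. White glue bottle with orange cap, 44 mm diameter, 115 mm tall, left of the press; origin under its centre.
- glue_brush: A bystander to leave alone. Glue brush lying right of the press.
- eraser: A bystander to leave alone. White eraser in a blue sleeve, 44 x 20 x 12 mm, left of the press's front.
- pen: A bystander to leave alone. Pink pen, 132 mm long, 10 mm thick, on the right of the desk.
- mouse: A bystander to leave alone. Black computer mouse, 100 x 60 x 32 mm, on the right of the desk.
- mug: A bystander to leave alone. White mug, 80 mm diameter, 92 mm tall, on the left of the desk.
- notebook: A bystander to leave alone. Closed green notebook, 105 x 148 x 14 mm, on the left of the desk.
Not all that is in view belongs to the job. Several things have the shape of the book; the one meant has the colours described above.

How it is judged:
On the way, in this order (a step that is already met when the one before it is completed fails the run):
1. the book is home: flush with the fence (within 4 mm) and square (within 2 degrees) (x of book in the frame of press above -0.004 m and angle between the x axis of book and the x axis of press, either way round below 0.035 rad), for 0.2 s.
2. the platen bears firmly on the book (over 50 N) (contact force between platen and book above 50 N), for 0.2 s.
At the end, for the whole second after the job is handed in: The book lies flush with the back fence (within 4 mm) and square to it (within 2 degrees), and the platen holds it with 50 to 150 N, with the handle released (all of step 1 and contact force between platen and book between 50 and 150 N); the robot touches nothing.
It fails at once if a bystander (glue bottle, brush, eraser, pen, mouse, mug or green notebook) is moved more than 25 mm (distance of any of glue_bottle, glue_brush, eraser, pen, mouse, mug, notebook from where it was at the start of the episode above 0.025 m).
It fails at once if the press is over-tightened: the platen squeezes the book with more than 190 N (contact force between platen and book above 190 N).
It fails at once if the newly glued book is rammed: the fingers push on it with more than 60 N (contact force between the fingers and book above 60 N).
It also fails if it takes over 70 s, if anything falls off the work surface, if the arm or the gripper's body presses on something with over 40 N, if the wrist force passes 120 N, or if a joint passes its speed limit or range.

### The arm

A 6-joint arm with a two-finger parallel gripper is mounted at the origin on the work surface. World frame = base frame: x ahead of the robot, y to its left, z up, the work surface at z = 0. Lengths are in m, angles in rad, forces in N, time in s.
With the tool pointing down it reaches from about 0.25 to 0.775 m from the base axis. Payload 8.9 kg.
Tool frame: the origin (TCP) lies midway between the tips of the shut fingers; the grasp point (between the pads) lies 19 mm behind it; z points along the fingers, x is the direction in which the jaws open and shut, and the axes are right-handed (so a half turn about z gives the same grasp; the last joint's range is limited). The gripper opens to 85 mm and grips with 20 to 120 N. Pads are 22 mm wide; open, the fingers measure 114 mm over their backs; the gripper's body (76 mm by 85 mm) begins 54 mm behind the grasp point. The pads swing forward as they close: fully open they stand 13 mm farther back than shut.
Start: joints at [1.106, 0.291, -0.153, 1.127, 0, 1.431], TCP at [0.168, 0.497, 0.231] pointing down, gripper open.
Joint ranges: [-2.52, 2.52], [-0.91, 1.74], [-1.3, 1.37], [-1.96, 2.02], [-1.52, 1.47], [-3.14, 3.14]. Speed limits (rad/s): [2.22, 2.22, 2.79, 3.14, 3.14, 3.14].

### API

Orientations are given as a rotation vector (axis times angle).
In Python, from plant import manip gives the robot as it stands.
- The arm moves only by the tool move_arm, never from a script. Its arguments are lists of equal length, an entry for each row: "travel": the shift along the tool's x, y, z in cm, a list of three; "yaw": the turn about the tool's z in rad. In form: {"travel": [[tx, ty, tz], ...], "yaw": [yaw, ...]}. A call has 1 to 10 rows; each row is the pose to reach, as a shift and turn from the pose measured when the call began, along the tool's axes at that moment; what a row does not reach only later rows make up. A row lasts 1/8 s, in which the tool goes at most 62.5 mm and 10.7 degrees, less where a joint would pass 70% of its speed; a pose out of reach is approached as far as the arm can. A call with a gripper value outside its range is refused whole. "jaw" is the closure in counts, from 0 (fully open) to 255 (shut), set as the call begins (left out, the last holds). The fingers move at their own pace and stop on an object; "squeeze" is the grip in N (left out, the last holds). Time passes only in rows, so rows that repeat a pose let the fingers close. It gives the time, the measured TCP pose, the force and the opening at its end, in the units of the state.
- manip.get_obs(): the state, without advancing time (a new reading comes with each control period).
- manip.camera(name): name is "side" or "top" or "wrist"; returns the picture (384x512x3 uint8, red, green, blue); there is no depth.
- manip.calibration(name): a dict with "fx", "fy", "cx", "cy" (pixels), "position" and "attitude" of the camera in the world. Camera axes: x right, y up, looking along -z (the intrinsics and any distortion apply to the point x, -y, -z); pixel columns grow to the right and rows downward; lengths in m; the calibration is good to about 2 mm. A picture is of the moment at which its call begins: read the wrist's pose just before it. calibration takes no time and is no camera call; for the wrist camera it gives the pose at the moment of the call.
- manip.job_done(): hands the job in, once; it reports no verdict.
The state is a dict: "time": time; "joints": joint angles; "dq": joint speeds; "joint_efforts": joint torques, N m; "position": TCP position; "tcp_rot": TCP orientation; "ft_force": force on the tool from outside, world axes, zero at the start; "wrist_torque": the same for the moment, N m; "width": opening from 0.0 (shut) to 1.0 (fully open).
Only numpy, scipy, OpenCV 4.12 (cv2) and the standard library are available. Lean on these libraries where they do the work, as an engineer would, in place of code of your own. Each camera call takes 0.05 s, during which the arm holds its last target.

## Working session

There is one attempt and no reset: what is moved stays moved. The work goes in short steps, Python scripts to look and compute and a tool call to move; the robot and the scene stay as the last step left them, time stands still between calls to the robot, and variables do not carry over. Pictures are saved under pics/ and viewed, and the job is handed in when it is done.

Besides the shell and the picture viewer there is one more tool, called after ">>>" as name(argument=value, ...), one argument or row to a line, values as JSON. move_arm: Moves the arm, as the interface text tells. Its arguments: {"type":"object","properties":{"travel":{"type":"array"},"yaw":{"type":"array"},"jaw":{"type":"number"},"squeeze":{"type":"number"}},"required":["travel","yaw"]}

```bash
ls; mkdir -p pics; python3 - <<'E'
from plant import manip
import cv2,numpy as np
o=manip.get_obs();print({k:np.round(v,3).tolist() for k,v in o.items()})
for n in ["top","side","wrist"]:
    c=manip.calibration(n);print(n,c)
    im=manip.camera(n);cv2.imwrite(f"pics/{n}0.png",im[:,:,::-1])
E
```

```text
pics
{'time': 0.0, 'joints': [1.106, 0.291, -0.154, 1.127, 0.0, 1.432], 'dq': [0.0, 0.0, -0.001, 0.0, -0.001, 0.001], 'joint_efforts': [0.001, -53.714, 33.138, 0.016, -0.0, 0.0], 'position': [0.168, 0.497, 0.231], 'tcp_rot': [2.552, 1.831, -0.002], 'ft_force': [0.306, -0.246, -0.831], 'wrist_torque': [-0.011, -0.006, -0.015], 'width': 1.002}
top {'fx': 459.9732430733617, 'fy': 459.9732430733617, 'cx': 248.19102738295302, 'cy': 194.25966733181343, 'position': array([ 0.32440214, -0.01518159,  1.44461225]), 'attitude': array([ 0.09641045, -0.0878224 , -1.56258352])}
side {'fx': 422.4369463824077, 'fy': 422.4369463824077, 'cx': 255.40370028050185, 'cy': 194.47637605999887, 'position': array([-0.1029578 , -0.60966376,  1.00567692]), 'attitude': array([ 0.73369193, -0.29248094, -0.76856393])}
wrist {'fx': 278.6148814702381, 'fy': 278.6148814702381, 'cx': 257.19879112919284, 'cy': 192.5346335483212, 'position': array([0.09608657, 0.5216928 , 0.37433344]), 'attitude': array([-0.26240222, -0.18542038,  1.23495162])}
```

View pics/top0.png

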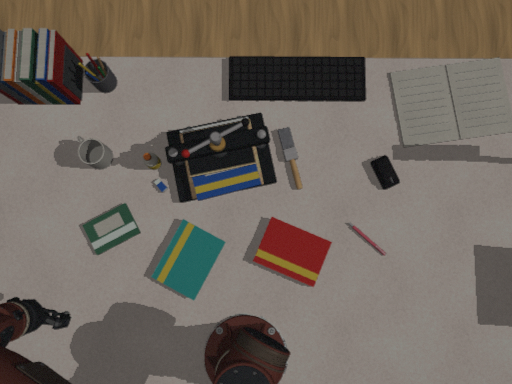

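View pics/side0.png

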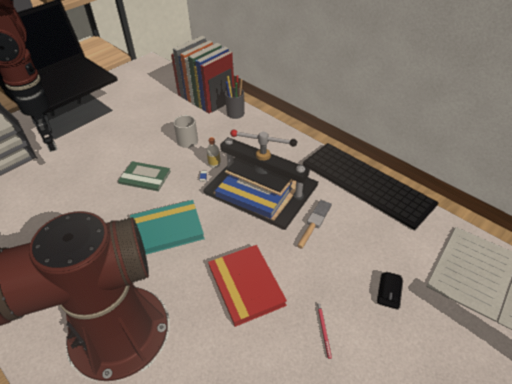

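View pics/wrist0.png

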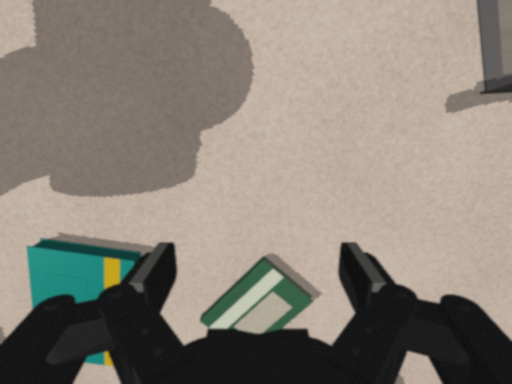

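Possible "books" in the top view: the blue one with a yellow band in the press (227,181), the teal one with a yellow band (190,260), the red one with a yellow band (292,252), and the green notebook (112,228). By its colours and place, the one I want is the blue one in the press. I'll check it in a close crop.

```bash
cat > h.py <<'E'
import numpy as np,cv2
from scipy.spatial.transform import Rotation as R
from plant import manip
def ray(c,u,v):
    d=np.array([(u-c['cx'])/c['fx'],-(v-c['cy'])/c['fy'],-1.0])
    return np.array(c['position']),R.from_rotvec(c['attitude']).apply(d)
def onz(c,u,v,z):
    p,d=ray(c,u,v);return p+d*(z-p[2])/d[2]
def tri(c1,a,c2,b):
    p,d=ray(c1,*a);q,e=ray(c2,*b)
    s=np.linalg.lstsq(np.c_[d,-e],q-p,rcond=None)[0]
    x=p+d*s[0];y=q+e*s[1];return (x+y)/2,np.linalg.norm(x-y)
def proj(c,P):
    x=R.from_rotvec(c['attitude']).inv().apply(np.asarray(P)-c['position'])
    return np.array([c['cx']+c['fx']*x[0]/-x[2],c['cy']-c['fy']*x[1]/-x[2]])
E
python3 - <<'E'
import cv2
a=cv2.imread('pics/top0.png')[100:215,140:310];cv2.imwrite('pics/top0c.png',cv2.resize(a,None,fx=4.6,fy=4.6,interpolation=cv2.INTER_CUBIC))
a=cv2.imread('pics/side0.png')[115:235,185:345];cv2.imwrite('pics/side0c.png',cv2.resize(a,None,fx=5,fy=5,interpolation=cv2.INTER_CUBIC))
E
```

```text
(no output)
```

View pics/top0c.png

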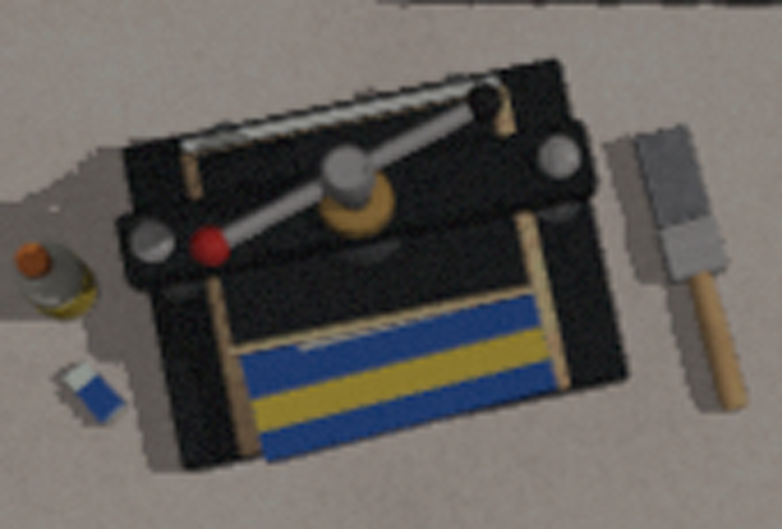

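View pics/side0c.png

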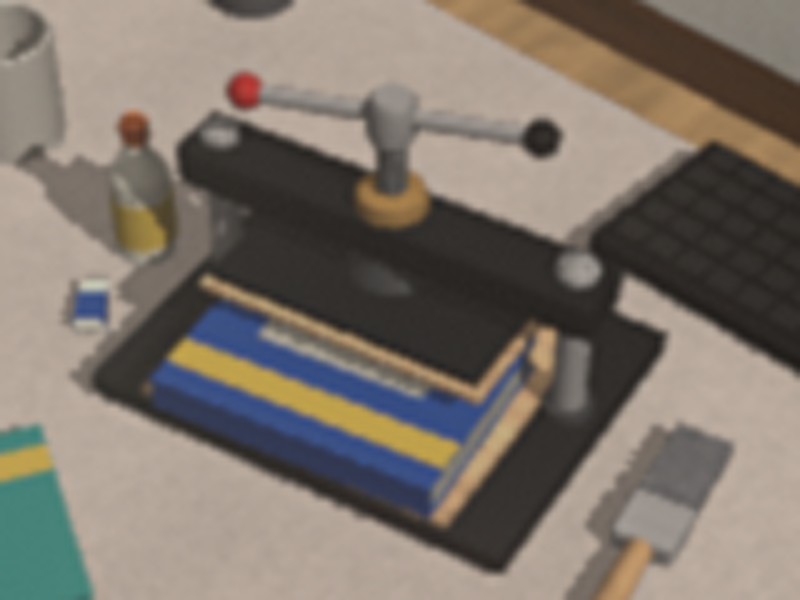

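The crop confirms the blue book with yellow band and white panel, half in the press. The red ball is at crop (210,246), the black ball at (484,102), and the spine's top edge runs (267,462)-(562,388). Now I'll measure.

```bash
python3 - <<'E'
from h import *
t=manip.calibration('top');s=manip.calibration('side')
T=lambda x,y:((x+.5)/4.6+139.5,(y+.5)/4.6+99.5)
S=lambda x,y:((x+.5)/5+184.5,(y+.5)/5+114.5)
for n,a,b in [('red',(210,246),(245,90)),('blk',(484,102),(542,138)),('nutL',(152,238),(221,134)),('nutR',(559,157),(580,268)),('hubtop',(347,163),(393,98)),('spL',(267,462),(155,380)),('spR',(562,388),(432,492))]:
    p,e=tri(t,T(*a),s,S(*b));print(n,p.round(4),round(e,4))
L=onz(t,*T(152,238),.156);Rr=onz(t,*T(559,157),.156)
print('nuts',L,Rr,np.linalg.norm(L-Rr),'mid',(L+Rr)/2)
y=(L-Rr)[:2];y/=np.linalg.norm(y);psi=np.arctan2(-y[0],y[1]);print('press yaw',psi)
for n,a,z in [('spL',(267,462),.058),('spR',(562,388),.058),('bandL',(252,400),.058),('bandR',(549,328),.058),('baseFL',(187,470),.015),('baseFR',(629,379),.015),('baseBR',(555,60),.015),('fenceL',(186,148),.07),('fenceR',(493,80),.07)]:
    p=onz(t,*T(*a),z); d=p[:2]-((L+Rr)/2)[:2]; c,si=np.cos(psi),np.sin(psi)
    print(n,p.round(4),'press',np.round([c*d[0]+si*d[1],-si*d[0]+c*d[1]],4))
# masks
im=cv2.imread('pics/top0.png');
h=cv2.cvtColor(im,cv2.COLOR_BGR2HSV)
m=cv2.inRange(h,(0,170,90),(6,255,255))[140:162,178:195];ys,xs=np.nonzero(m);print('red c',xs.mean()+178,ys.mean()+140,len(xs))
m=cv2.inRange(h,(105,120,60),(130,255,255));m[:135]=0;m[205:]=0;m[:,:188]=0;m[:,280:]=0
q=cv2.minAreaRect(np.argwhere(m)[:,::-1].astype(np.float32));print(q);print([onz(t,*b,.058).round(4) for b in cv2.boxPoints(q)])
E
```

```text
red [0.5817 0.1641 0.2137] 0.0005
blk [0.6704 0.0025 0.2125] 0.0003
nutL [0.601  0.2114 0.1426] 0.0007
nutR [ 0.6538 -0.0443  0.1484] 0.0019
hubtop [0.6292 0.0836 0.2232] 0.0016
spL [0.4707 0.1452 0.0573] 0.0032
spR [ 0.5199 -0.0485  0.0598] 0.0011
nuts [0.5984279  0.20883134 0.156     ] [ 0.6511712  -0.04354969  0.156     ] 0.2578333610867693 mid [0.62479955 0.08264083 0.156     ]
press yaw 0.20601778607583734
spL [0.4693 0.1461 0.058 ] press [-0.1392  0.0939]
spR [ 0.5197 -0.0482  0.058 ] press [-0.1296 -0.1066]
bandL [0.5105 0.1568 0.058 ] press [-0.0967  0.096 ]
bandR [ 0.5599 -0.0394  0.058 ] press [-0.0885 -0.1062]
baseFL [0.468  0.2054 0.015 ] press [-0.1283  0.1522]
baseFR [ 0.5323 -0.0949  0.015 ] press [-0.1269 -0.1549]
baseBR [ 0.7558 -0.0437  0.015 ] press [ 0.1024 -0.1504]
fenceL [0.6778 0.2027 0.07  ] press [0.0764 0.1067]
fenceR [ 0.7253 -0.0012  0.07  ] press [ 0.0812 -0.1027]
red c 185.68571428571428 152.97142857142856 35
((226.25079345703125, 180.94097900390625), (23.476531982421875, 64.76087188720703), 76.75948333740234)
[array([0.5401, 0.1646, 0.058 ]), array([ 0.5872, -0.0275,  0.058 ]), array([ 0.5167, -0.0442,  0.058 ]), array([0.4701, 0.1468, 0.058 ])]
```

```bash
cat >> h.py <<'E'
AX=np.array([.626,.083]);PSI=.212
def heading(o):
    x=R.from_rotvec(o['tcp_rot']).apply([1,0,0]);return np.arctan2(x[1],x[0])
def pw(x,y,z):
    c,s=np.cos(PSI),np.sin(PSI);return np.array([AX[0]+c*x-s*y,AX[1]+s*x+c*y,z])
def cmd(P,head=None,o=None):
    "tool-frame travel in cm and yaw for a world TCP target"
    o=o or manip.get_obs();r=R.from_rotvec(o['tcp_rot'])
    t=r.inv().apply(np.asarray(P)-o['position'])*100
    y=0. if head is None else -((head-heading(o)+np.pi)%(2*np.pi)-np.pi)
    return t.round(2),round(y,3)
E
python3 - <<'E'
from h import *
o=manip.get_obs();r=R.from_rotvec(o['tcp_rot'])
print(r.as_matrix().round(3),heading(o))
c=manip.calibration('wrist');print('cam in tool',r.inv().apply(c['position']-o['position']))
for h in (PSI+np.pi/2,PSI-np.pi/2): print(h,cmd(pw(-.19,0,.231),h),cmd(pw(-.19,0,.03),h))
print(pw(-.19,0,.03))
E
```

```text
[[ 0.32   0.947 -0.   ]
 [ 0.947 -0.32  -0.001]
 [-0.001 -0.    -1.   ]] 1.2450359099358803
cam in tool [ 0.00023037 -0.07587954 -0.1435181 ]
1.7827963267948965 (array([-3.430e+01,  4.034e+01,  2.000e-02]), np.float64(-0.538)) (array([-34.28,  40.34,  20.12]), np.float64(-0.538))
-1.3587963267948966 (array([-3.430e+01,  4.034e+01,  2.000e-02]), np.float64(2.604)) (array([-34.28,  40.34,  20.12]), np.float64(2.604))
[0.44025371 0.04302105 0.03      ]
```

>>> move_arm(
  travel=[
    [-34.3, 40.3, 0],
    [-34.3, 40.3, 0],
    [-34.3, 40.3, 0],
    [-34.3, 40.3, 0],
    [-34.3, 40.3, 0],
    [-34.3, 40.3, 0],
    [-34.3, 40.3, 0],
    [-34.3, 40.3, 0],
    [-34.3, 40.3, 0],
    [-34.3, 40.3, 0],
  ],
  yaw=[-0.538, -0.538, -0.538, -0.538, -0.538, -0.538, -0.538, -0.538, -0.538, -0.538],
  jaw=0,
)

```text
time: 1.4
position: [0.4412, 0.0404, 0.2308]
tcp_rot: [1.979, 2.439, -0.002]
ft_force: [0.0, 0.5, -0.7]
width: 1.0
```

```bash
python3 - <<'E'
from h import *
o=manip.get_obs();print(o['time'],o['position'],heading(o),o['joints'].round(3) if hasattr(o['joints'],'round') else o['joints'],o['ft_force'])
print(cmd(pw(-.19,0,.03),PSI+np.pi/2))
cv2.imwrite('pics/w1.png',manip.camera('wrist')[:,:,::-1])
E
```

```text
1.4 [0.44123986 0.04044477 0.23082111] 1.7784428437685382 [-7.300e-02  1.360e-01 -3.550e-01  1.081e+00 -1.000e-03 -2.810e-01] [ 0.01989119  0.48453358 -0.73375398]
(array([ 0.3 , -0.03, 20.08]), np.float64(-0.004))
```

View pics/w1.png

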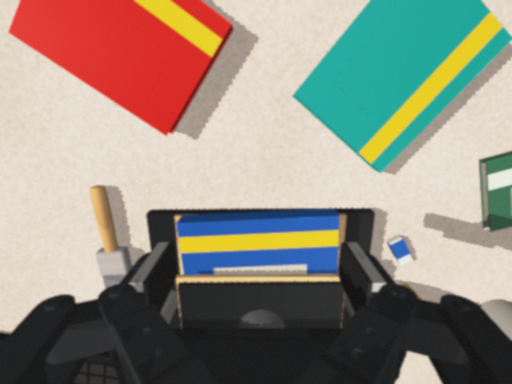

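```bash
python3 - <<'E'
from h import *
c=manip.calibration('wrist');im=cv2.imread('pics/w1.png')
h=cv2.cvtColor(im,cv2.COLOR_BGR2HSV)
# top edge of black base per column
def edge(mask,cols,v0=195,v1=300):
    out=[]
    for u in cols:
        v=np.nonzero(mask[v0:v1,u])[0]
        if len(v): out.append((u,v0+v[0]))
    return np.array(out,float)
dark=(h[:,:,2]<70)
blue=cv2.inRange(h,(105,100,60),(130,255,255))>0
e=edge(dark,range(155,370,3));p=np.polyfit(*e.T,1)
A=[onz(c,u,np.polyval(p,u),.02) for u in (150,372)];d=A[0]-A[1];print('base front',A,np.linalg.norm(d),np.arctan2(d[1],d[0]))
e=edge(blue,range(185,338,3));k=np.polyfit(*e.T,1);print(p,k,np.abs(e[:,1]-np.polyval(k,e[:,0])).max())
for z in (.058,.032):
  B=[onz(c,u,np.polyval(k,u),z) for u in (180,341)];d=B[0]-B[1];print('spine',z,B,np.linalg.norm(d),np.arctan2(d[1],d[0]))
a=im[190:350,80:440];cv2.imwrite('pics/w1c.png',cv2.resize(a,None,fx=2.2,fy=2.2,interpolation=cv2.INTER_CUBIC))
E
```

```text
base front [array([ 0.51850225, -0.08942207,  0.02      ]), array([0.52674639, 0.22729646, 0.02      ])] 0.31682580468807864 -1.5968203147463984
[  0.22033035 170.56416811] [-3.71342383e-02  2.21243137e+02] 1.6266968325792561
spine 0.058 [array([ 0.50872545, -0.03983081,  0.058     ]), array([0.46053806, 0.14972696, 0.058     ])] 0.1955867396069837 -1.321859690757246
spine 0.032 [array([ 0.52044332, -0.04529371,  0.032     ]), array([0.46829625, 0.15984048, 0.032     ])] 0.2116585709059536 -1.3218596907572455
```

View pics/w1c.png

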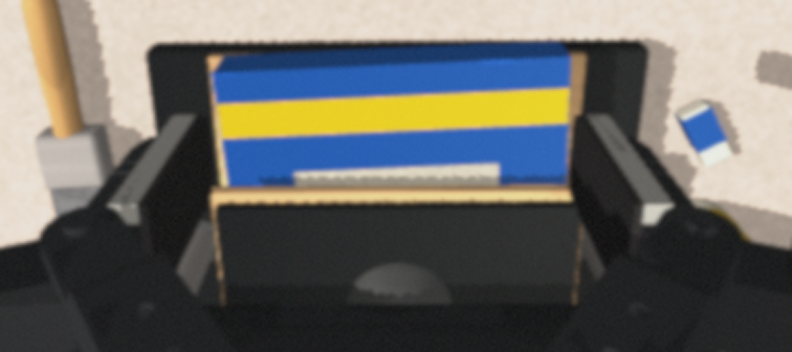

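>>> move_arm(
  travel=[
    [0.4, 0, 20.1],
    [0.4, 0, 20.1],
    [0.4, 0, 20.1],
    [0.4, 0, 20.1],
    [0.4, 0, 20.1],
  ],
  yaw=[-0.004, -0.004, -0.004, -0.004, -0.004],
)

```text
time: 2.08
position: [0.4373, 0.0468, 0.0289]
tcp_rot: [-1.969, -2.444, 0.005]
ft_force: [-0.2, 0.3, 0.6]
width: 1.002
```

```bash
python3 - <<'E'
from h import *
o=manip.get_obs();print(o['time'],o['position'],heading(o),o['ft_force'])
print(cmd(pw(-.145,0,.03),PSI+np.pi/2),cmd(pw(-.09,0,.03),PSI+np.pi/2))
cv2.imwrite('pics/s2.png',cv2.resize(manip.camera('side')[100:250,170:350,::-1],None,fx=4,fy=4,interpolation=cv2.INTER_CUBIC))
E
```

```text
2.075 [0.43729214 0.04682805 0.02887706] 1.7854455251804657 [-0.21219096  0.31341769  0.55011446]
(array([-0.45,  4.71, -0.13]), np.float64(0.003)) (array([-0.46, 10.21, -0.16]), np.float64(0.003))
```

View pics/s2.png

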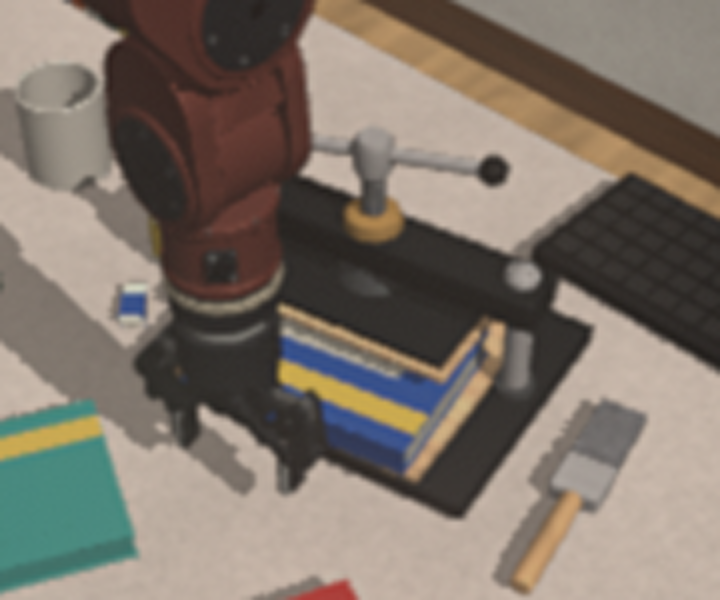

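>>> move_arm(
  travel=[
    [-0.3, 3, -0.1],
    [-0.3, 4, -0.1],
    [-0.3, 4.6, -0.1],
    [-0.3, 5.2, -0.1],
    [-0.3, 5.8, -0.1],
    [-0.3, 6.4, -0.1],
    [-0.3, 7, -0.1],
    [-0.3, 7.6, -0.1],
    [-0.3, 8.2, -0.1],
  ],
  yaw=[0.003, 0.003, 0.003, 0.003, 0.003, 0.003, 0.003, 0.003, 0.003],
)

```text
time: 3.25
position: [0.5195, 0.0612, 0.0306]
tcp_rot: [-1.974, -2.442, 0.003]
ft_force: [-3.2, -0.2, -1.5]
width: 1.003
```

```bash
python3 - <<'E'
from h import *
o=manip.get_obs();print(o['time'],o['position'],heading(o),o['ft_force'],o['wrist_torque'])
print(cmd(pw(-.085,0,.03),PSI+np.pi/2))
cv2.imwrite('pics/s3.png',cv2.resize(manip.camera('side')[100:250,170:350,::-1],None,fx=4,fy=4,interpolation=cv2.INTER_CUBIC))
cv2.imwrite('pics/w3.png',manip.camera('wrist')[:,:,::-1])
E
```

```text
3.25 [0.51951089 0.06119036 0.03064651] 1.7822344065583737 [-3.15183148 -0.16968615 -1.48575493] [-0.0480563   0.5815616   0.01383279]
(array([-0.11,  2.37,  0.06]), np.float64(-0.001))
```

View pics/s3.png

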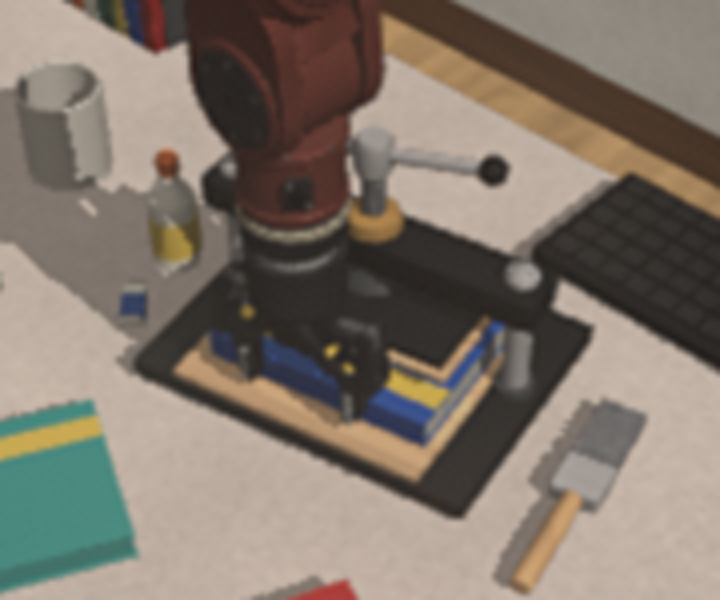

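View pics/w3.png

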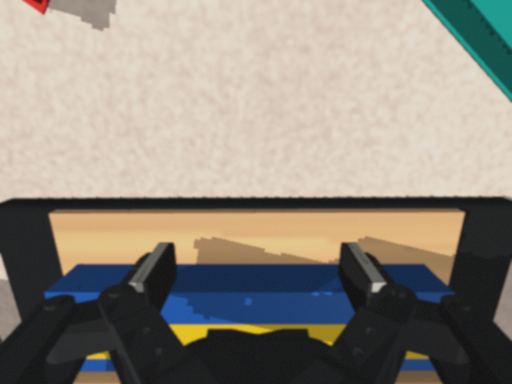

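The fingers are on the spine and the book is now parallel to the bed edge in the wrist view. Push force is about 3 N, with about 24 mm to go.

>>> move_arm(
  travel=[
    [0, 0.5, 0],
    [0, 0.9, 0],
    [0, 1.3, 0],
    [0, 1.6, 0],
    [0, 1.9, 0],
  ],
  yaw=[0, 0, 0, 0, 0],
)

```text
time: 3.98
position: [0.5391, 0.0653, 0.0308]
tcp_rot: [-1.974, -2.443, 0.001]
ft_force: [-3.9, -1.3, 1.9]
width: 0.999
```

>>> move_arm(
  travel=[
    [0, 0.15, 0],
    [0, 0.3, 0],
  ],
  yaw=[0, 0],
)

```text
time: 4.22
position: [0.542, 0.0659, 0.0308]
tcp_rot: [-1.974, -2.443, 0.002]
ft_force: [-4.8, -0.7, 1.7]
width: 0.997
```

>>> move_arm(
  travel=[
    [0, 0.1, 0],
    [0, 0.2, 0],
  ],
  yaw=[0, 0],
)

```text
time: 4.47
position: [0.5425, 0.066, 0.0307]
tcp_rot: [-1.973, -2.442, 0.005]
ft_force: [-11.0, -3.3, 7.6]
width: 1.001
```

>>> move_arm(
  travel=[
    [0, 0.15, 0],
    [0, 0.25, 0],
    [0, 0.25, 0],
  ],
  yaw=[0, 0, 0],
)

```text
time: 4.85
position: [0.5424, 0.0661, 0.0304]
tcp_rot: [-1.972, -2.439, 0.011]
ft_force: [-12.3, -3.3, 8.0]
width: 0.997
```

```bash
python3 - <<'E'
from h import *
o=manip.get_obs();print(o['time'],o['position'],heading(o),o['ft_force'],o['wrist_torque'])
cv2.imwrite('pics/s4.png',cv2.resize(manip.camera('side')[120:240,190:340,::-1],None,fx=5,fy=5,interpolation=cv2.INTER_CUBIC))
cv2.imwrite('pics/w4.png',manip.camera('wrist')[:,:,::-1])
E
```

```text
4.85 [0.54242079 0.06608071 0.03039754] 1.782148297019282 [-12.33411682  -3.25769072   7.96859021] [-0.62337193  2.43052541  0.10162101]
```

View pics/s4.png

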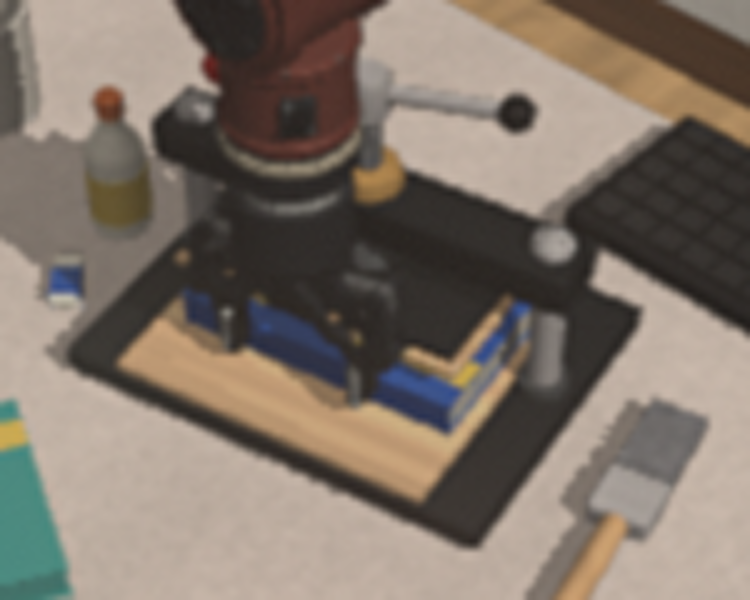

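View pics/w4.png

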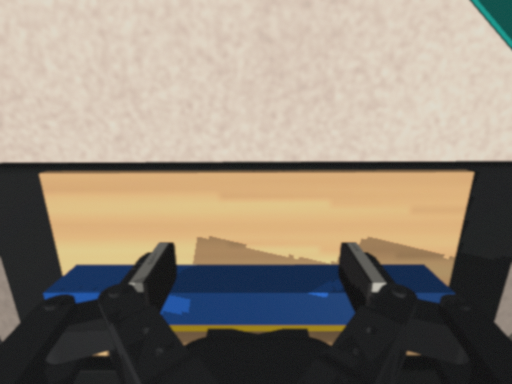

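```bash
python3 - <<'E'
from h import *
c=manip.calibration('wrist')
a=onz(c,256,170,.032);b=onz(c,256,265,.032);print(a,b,np.linalg.norm(a-b))
a=onz(c,256,291.5,.058);d=a[:2]-AX;print(a,d@[np.cos(PSI),np.sin(PSI)])
im=cv2.imread('pics/w4.png');h=cv2.cvtColor(im,cv2.COLOR_BGR2HSV)
for lo,hi,n in [((105,100,30),(130,255,255),'spine'),((10,40,120),(25,200,255),'bed')]:
    m=cv2.inRange(h,lo,hi);e=[(u,150+np.nonzero(m[150:,u])[0][0]) for u in range(80,430,4) if m[150:300,u].any() and not 130<u<180 and not 335<u<390]
    e=np.array(e,float);print(n,np.polyfit(*e.T,1),np.median(e[:,1]))
E
```

```text
[0.4995157  0.05642331 0.032     ] [0.5544136  0.06810887 0.032     ] 0.05612781880813122
[0.55326939 0.06801668 0.058     ] -0.0742550399103121
spine [1.44266702e-03 2.65721468e+02] 266.0
bed [6.59012549e-03 1.61778626e+02] 160.0
```

Home confirmed: the spine is at press x of about -74 mm, 54–56 mm from the bed's front edge, and square. Backing off and rising.

>>> move_arm(
  travel=[
    [0, -0.3, 0],
    [0, -1, 0],
    [0, -3, 0],
    [0, -6, 0],
    [0, -8, -4],
    [0, -8, -10],
    [0, -8, -16],
    [0, -8, -22],
    [0, -8, -27],
    [0, -8, -27],
  ],
  yaw=[0, 0, 0, 0, 0, 0, 0, 0, 0, 0],
  jaw=150,
  squeeze=60,
)

```text
time: 6.2
position: [0.4687, 0.0498, 0.305]
tcp_rot: [1.974, 2.442, -0.003]
ft_force: [0.6, 0.2, -0.5]
width: 0.411
```

```bash
cat >> h.py <<'E'
def gp(th,z,r=.066): return np.array([AX[0]+r*np.cos(th),AX[1]+r*np.sin(th),z])
E
python3 - <<'E'
from h import *
o=manip.get_obs();print(o['time'],o['position'],heading(o),o['ft_force'],o['width'])
th=np.radians(118.8)
print(gp(th,.27),cmd(gp(th,.27),th+np.pi/2))
cv2.imwrite('pics/w5.png',manip.camera('wrist')[:,:,::-1])
cv2.imwrite('pics/s5.png',cv2.resize(manip.camera('side')[115:235,185:345,::-1],None,fx=5,fy=5,interpolation=cv2.INTER_CUBIC))
E
```

```text
6.2 [0.46873294 0.04984147 0.30498571] 1.7822337185100865 [ 0.6169262   0.19464167 -0.49014232] 0.41094472795167175
[0.59420426 0.14083624 0.27      ] (array([ 6.27, 14.18,  3.48]), np.float64(-1.862))
```

View pics/w5.png

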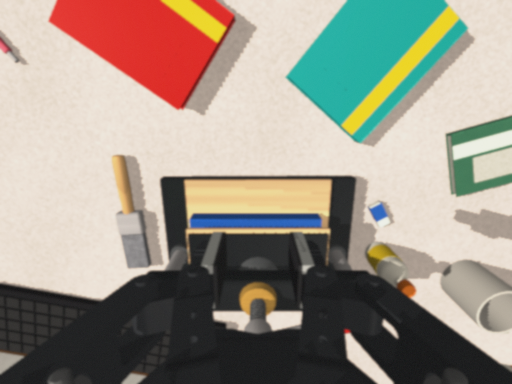

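View pics/s5.png

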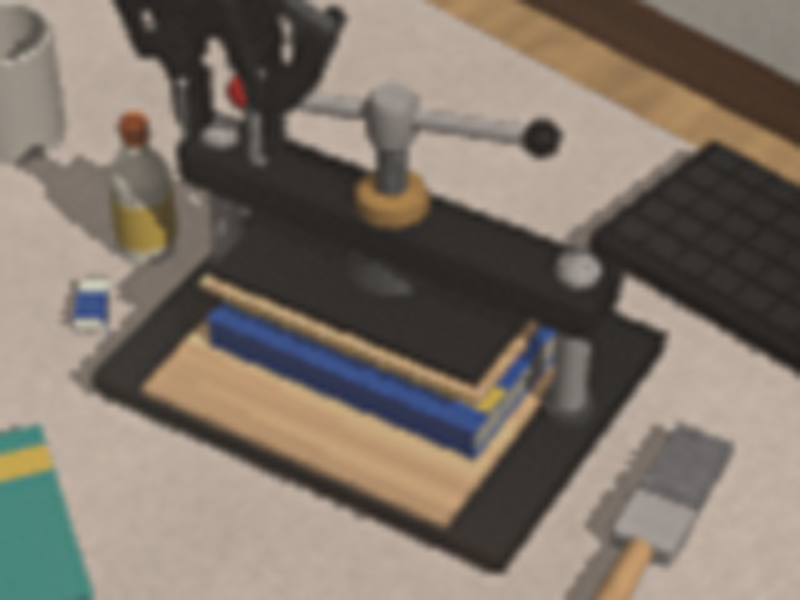

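>>> move_arm(
  travel=[
    [6.3, 14.2, 0],
    [6.3, 14.2, 0],
    [6.3, 14.2, 0],
    [6.3, 14.2, 0],
    [6.3, 14.2, 1],
    [6.3, 14.2, 2],
    [6.3, 14.2, 3.5],
    [6.3, 14.2, 3.5],
    [6.3, 14.2, 3.5],
    [6.3, 14.2, 3.5],
  ],
  yaw=[-0.18, -0.36, -0.54, -0.72, -0.9, -1.08, -1.26, -1.44, -1.62, -1.8],
)

```text
time: 7.55
position: [0.5914, 0.1412, 0.2633]
tcp_rot: [0.694, -3.054, 0.0]
ft_force: [-0.4, 0.1, 0.0]
width: 0.411
```

```bash
python3 - <<'E'
from h import *
o=manip.get_obs();print(o['time'],o['position'],heading(o),np.round(o['joints'],2),o['ft_force'],o['width'])
th=np.radians(118.8)
print(cmd(gp(th,.194),th+np.pi/2))
cv2.imwrite('pics/w6.png',manip.camera('wrist')[:,:,::-1])
cv2.imwrite('pics/t6.png',cv2.resize(manip.camera('top')[100:215,140:310,::-1],None,fx=4.6,fy=4.6,interpolation=cv2.INTER_CUBIC))
E
```

```text
7.55 [0.59141766 0.14116289 0.26330397] -2.695044075761738 [ 0.11  0.45  0.16  1.3  -0.   -1.9 ] [-0.38334527  0.0668892   0.02479071] 0.4113508394283156
(array([-0.3 , -0.16,  6.93]), np.float64(-0.056))
```

View pics/w6.png

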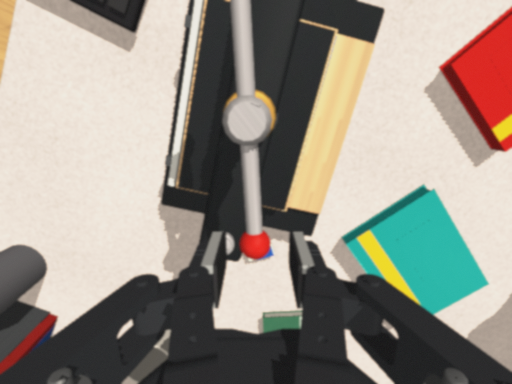

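View pics/t6.png

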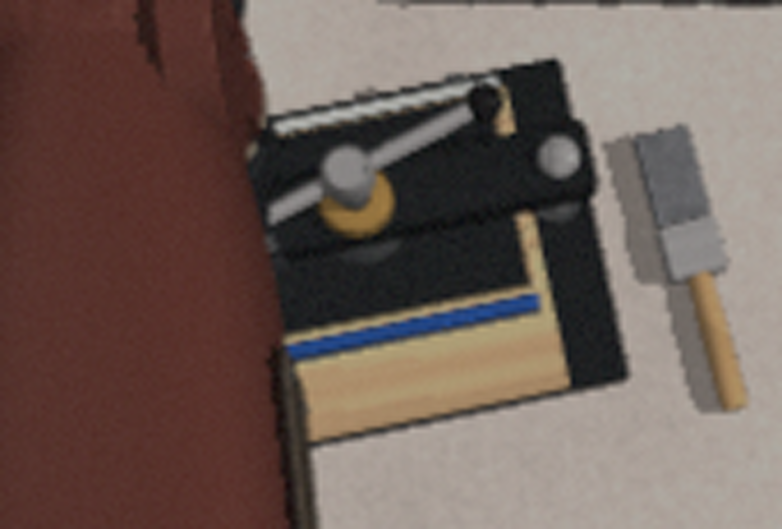

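The wrist view has the red ball at (256,244) between the fingers and the hub at (248,119). I'll check the axis from these.

```bash
python3 - <<'E'
from h import *
c=manip.calibration('wrist')
a=onz(c,256,244,.214);b=onz(c,248,118,.228);print(a,b,np.linalg.norm((a-b)[:2]),np.degrees(np.arctan2(*(a-b)[1::-1])))
E
```

```text
[0.58074184 0.16473144 0.214     ] [0.62554333 0.08163398 0.228     ] 0.09440530235916278 118.33105276109035
```

>>> move_arm(
  travel=[
    [-0.3, -0.2, 3],
    [-0.3, -0.2, 6.9],
    [-0.3, -0.2, 6.9],
    [-0.3, -0.2, 6.9],
  ],
  yaw=[-0.05, -0.05, -0.05, -0.05],
)

```text
time: 8.15
position: [0.5948, 0.1405, 0.1955]
tcp_rot: [0.761, -3.039, 0.0]
ft_force: [0.2, -0.2, 0.1]
width: 0.407
```

```bash
cat >> h.py <<'E'
def arc(th0,th1,z0,n,lead=0.,r=.066,o=None):
    "rows along an arc of grip angle th0->th1 (rad); tool x square to bar, heading th+90deg"
    o=o or manip.get_obs()
    tr=[];yw=[];last=0
    for k in range(1,n+1):
        th=th0+(th1-th0)*k/n
        t,y=cmd(gp(th,z0-.008*(th0-th)/np.pi,r),th+np.pi/2,o)
        y=y+2*np.pi*round((last-y)/(2*np.pi));last=y   # keep continuous
        tr.append([float(round(v,1)) for v in t]);yw.append(float(round(y,2)))
    print('"travel":',tr,'\n"yaw":',yw)
E
python3 - <<'E'
from h import *
o=manip.get_obs();print(o['time'],o['position'],heading(o),np.round(o['joints'],2),o['ft_force'],o['width'])
th=np.arctan2(*(o['position'][:2]-AX)[::-1]);print(np.degrees(th),np.linalg.norm(o['position'][:2]-AX))
arc(np.radians(118.6),np.radians(118.6-85),.194,10)
E
```

```text
8.15 [0.59476566 0.14052802 0.19546444] -2.650712834657792 [ 0.11  0.48  0.04  1.14 -0.   -1.95] [ 0.22913542 -0.15539889  0.1481196 ] 0.40716685790972484
118.49936658137139 0.06546034431069682
"travel": [[-1.0, -0.0, 0.2], [-1.9, -0.2, 0.2], [-2.8, -0.6, 0.2], [-3.7, -1.0, 0.3], [-4.5, -1.6, 0.3], [-5.1, -2.4, 0.3], [-5.7, -3.2, 0.4], [-6.1, -4.0, 0.4], [-6.4, -5.0, 0.4], [-6.6, -5.9, 0.5]] 
"yaw": [0.14, 0.29, 0.44, 0.58, 0.73, 0.88, 1.03, 1.18, 1.33, 1.48]
```

>>> move_arm(
  travel=[
    [0, 0, 0.1],
    [-1.0, 0, 0.2],
    [-1.9, -0.2, 0.2],
    [-2.8, -0.6, 0.2],
    [-3.7, -1.0, 0.3],
    [-4.5, -1.6, 0.3],
    [-5.1, -2.4, 0.3],
    [-5.7, -3.2, 0.4],
    [-6.1, -4.0, 0.4],
    [-6.4, -5.0, 0.4],
  ],
  yaw=[0, 0.14, 0.29, 0.44, 0.58, 0.73, 0.88, 1.03, 1.18, 1.33],
  jaw=200,
)

```text
time: 9.4
position: [0.6747, 0.1274, 0.1916]
tcp_rot: [-1.284, -2.859, 0.007]
ft_force: [-2.7, 3.4, -2.7]
width: 0.216
```

```bash
cat > st.py <<'E'
from h import *
o=manip.get_obs();p=o['position'];th=np.arctan2(*(p[:2]-AX)[::-1])
r=R.from_rotvec(o['tcp_rot']).inv()
print('t',round(o['time'],2),'p',p.round(4),'th',round(np.degrees(th),1),'head-90',round(np.degrees(heading(o))-90,1),'r',round(np.linalg.norm(p[:2]-AX),4),'Ftool',r.apply(o['ft_force']).round(1),'M',r.apply(o['wrist_torque']).round(2),'w',round(o['width'],3),'q',np.round(o['joints'],2)[[0,5]])
E
python3 - <<'E'
from st import *
arc(np.radians(118.6-76.5),np.radians(118.6-76.5-93),.1955-.004*.85,10)
cv2.imwrite('pics/s7.png',cv2.resize(manip.camera('side')[105:225,185:345,::-1],None,fx=5,fy=5,interpolation=cv2.INTER_CUBIC))
E
```

```text
t 9.4 p [0.6747 0.1274 0.1916] th 42.4 head-90 41.6 r 0.0658 Ftool [4.3 0.3 2.8] M [ 0.    0.71 -0.02] w 0.216 q [ 0.08 -0.65]
"travel": [[-1.1, -0.1, -0.0], [-2.1, -0.3, 0.0], [-3.1, -0.7, 0.1], [-4.0, -1.3, 0.1], [-4.8, -2.0, 0.2], [-5.5, -2.8, 0.2], [-6.0, -3.8, 0.2], [-6.4, -4.8, 0.3], [-6.6, -5.8, 0.3], [-6.7, -6.9, 0.4]] 
"yaw": [0.15, 0.32, 0.48, 0.64, 0.8, 0.97, 1.13, 1.29, 1.45, 1.62]
```

View pics/s7.png

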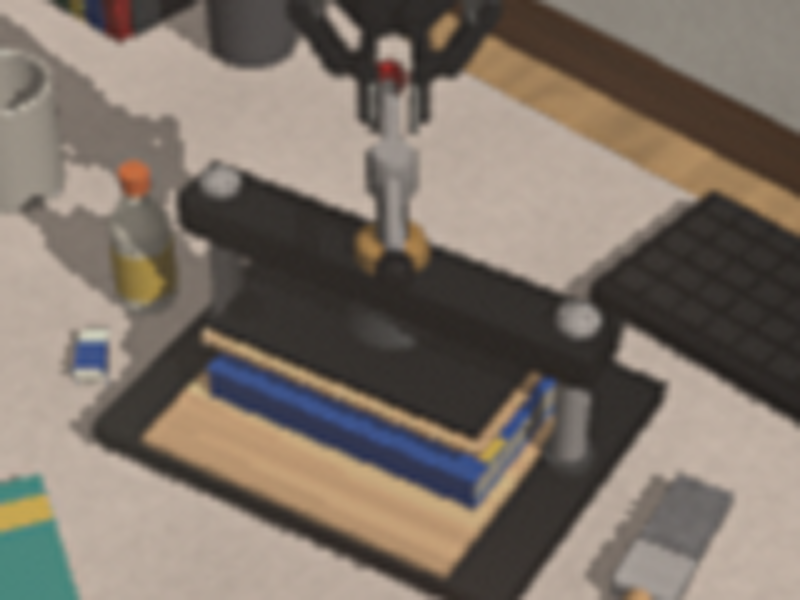

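>>> move_arm(
  travel=[
    [-1.1, -0.1, 0],
    [-2.1, -0.3, 0.1],
    [-3.1, -0.7, 0.1],
    [-4.0, -1.3, 0.1],
    [-4.8, -2.0, 0.2],
    [-5.5, -2.8, 0.2],
    [-6.0, -3.8, 0.3],
    [-6.4, -4.8, 0.3],
    [-6.6, -5.8, 0.4],
    [-6.7, -6.9, 0.4],
  ],
  yaw=[0.15, 0.32, 0.48, 0.64, 0.8, 0.97, 1.13, 1.29, 1.45, 1.62],
)

```text
time: 10.7
position: [0.6683, 0.0311, 0.1888]
tcp_rot: [-2.967, -1.028, 0.008]
ft_force: [1.9, 3.9, -1.1]
width: 0.218
```

```bash
python3 - <<'E'
from st import *
arc(np.radians(-50.9),np.radians(-50.9-90),.1955-.008*169.5/180,10)
E
```

```text
t 10.7 p [0.6683 0.0311 0.1888] th -50.8 head-90 -51.8 r 0.0669 Ftool [ 3.9 -1.9  1.1] M [ 0.57  0.67 -0.05] w 0.218 q [-0.06  0.84]
"travel": [[-1.0, -0.2, 0.1], [-2.0, -0.4, 0.2], [-3.0, -0.8, 0.2], [-3.9, -1.3, 0.3], [-4.7, -2.0, 0.3], [-5.4, -2.7, 0.4], [-5.9, -3.6, 0.4], [-6.4, -4.6, 0.4], [-6.6, -5.6, 0.5], [-6.7, -6.6, 0.5]] 
"yaw": [0.14, 0.3, 0.46, 0.61, 0.77, 0.93, 1.08, 1.24, 1.4, 1.56]
```

>>> move_arm(
  travel=[
    [-1.0, -0.2, 0.1],
    [-2.0, -0.4, 0.2],
    [-3.0, -0.8, 0.2],
    [-3.9, -1.3, 0.2],
    [-4.7, -2.0, 0.3],
    [-5.4, -2.7, 0.3],
    [-5.9, -3.6, 0.4],
    [-6.4, -4.6, 0.4],
    [-6.6, -5.6, 0.5],
    [-6.7, -6.6, 0.5],
  ],
  yaw=[0.14, 0.3, 0.46, 0.61, 0.77, 0.93, 1.08, 1.24, 1.4, 1.56],
)

```text
time: 11.95
position: [0.5756, 0.0407, 0.1857]
tcp_rot: [2.828, -1.361, -0.002]
ft_force: [2.4, -3.7, -1.2]
width: 0.219
```

```bash
python3 - <<'E'
from st import *
cv2.imwrite('pics/s8.png',cv2.resize(manip.camera('side')[105:225,185:345,::-1],None,fx=5,fy=5,interpolation=cv2.INTER_CUBIC))
E
```

```text
t 11.95 p [0.5756 0.0407 0.1857] th -140.0 head-90 -141.4 r 0.0658 Ftool [4.3 0.4 1.2] M [-0.1   0.8  -0.06] w 0.219 q [-0.05  2.41]
```

View pics/s8.png

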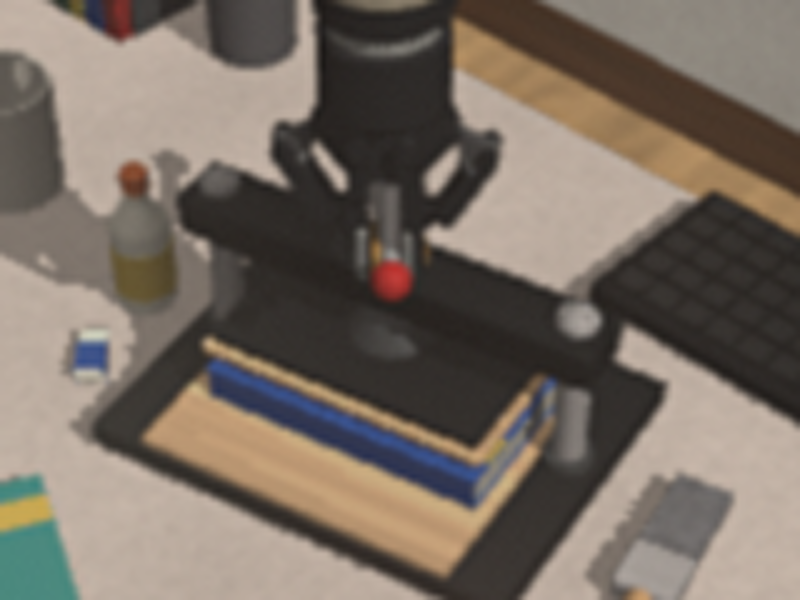

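Tangential force is steady at about 4 N and the platen is descending (about 258° done). I'll lift, turn the tool back half a turn for joint range, and regrasp.

>>> move_arm(
  travel=[
    [0.2, 0, -2],
    [0.2, 0, -6.5],
    [0.2, 0, -6.5],
    [0.2, 0, -6.5],
    [0.2, 0, -6.5],
    [0.2, 0, -6.5],
    [0.2, 0, -6.5],
    [0.2, 0, -6.5],
    [0.2, 0, -6.5],
    [0.2, 0, -6.5],
  ],
  yaw=[0, 0, -0.18, -0.36, -0.54, -0.72, -0.9, -1.08, -1.26, -1.44],
  jaw=150,
)

```text
time: 13.25
position: [0.5766, 0.0402, 0.2515]
tcp_rot: [3.025, 0.847, -0.003]
ft_force: [0.2, 0.4, -0.1]
width: 0.409
```

>>> move_arm(
  travel=[
    [0, 0, 0],
    [0, 0, 0],
    [0, 0, 0],
    [0, 0, 0],
    [0, 0, 0],
    [0, 0, 0],
    [0, 0, 0],
    [0, 0, 0],
    [0, 0, 0],
    [0, 0, 0],
  ],
  yaw=[-0.18, -0.36, -0.54, -0.72, -0.9, -1.08, -1.26, -1.44, -1.6, -1.68],
)

```text
time: 14.5
position: [0.5771, 0.0403, 0.2524]
tcp_rot: [1.377, 2.824, -0.002]
ft_force: [0.8, -0.6, -0.3]
width: 0.41
```

```bash
python3 - <<'E'
from st import *
t=np.radians(-138.6)
print(cmd(gp(t,.184),t-np.pi/2))
cv2.imwrite('pics/w9.png',manip.camera('wrist')[:,:,::-1])
E
```

```text
t 14.5 p [0.5771 0.0403 0.2524] th -138.8 head-90 38.0 r 0.065 Ftool [-1.   0.3  0.3] M [ 0.05 -0.04 -0.  ] w 0.41 q [-0.06 -0.72]
(array([-0.03, -0.1 ,  6.84]), np.float64(-0.059))
```

View pics/w9.png

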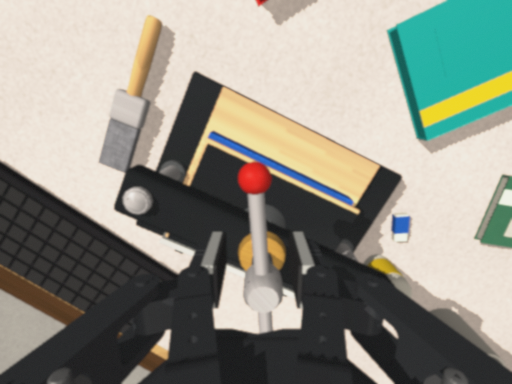

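```bash
python3 - <<'E'
from h import *
c=manip.calibration('wrist')
a=onz(c,254.5,178,.2025);b=onz(c,263,289,.2165);print(a,b,np.linalg.norm((a-b)[:2]),np.degrees(np.arctan2(*(a-b)[1::-1])))
print(np.degrees(np.arctan2(*(a[:2]-AX)[::-1])))
for d in (-142,-138): 
    t=np.radians(d);print(cmd(gp(t,.184),t-np.pi/2))
E
```

```text
[0.55724541 0.02234455 0.2025    ] [0.61843209 0.07843995 0.2165    ] 0.08300905890421978 -137.48568090210634
-138.58119008336107
(array([ 0.36, -0.11,  6.85]), np.float64(0.003))
(array([-0.1 , -0.09,  6.85]), np.float64(-0.067))
```

>>> move_arm(
  travel=[
    [0, -0.1, 3.5],
    [-0.1, -0.1, 6.8],
    [-0.1, -0.1, 6.8],
    [-0.1, -0.1, 6.8],
  ],
  yaw=[-0.06, -0.06, -0.06, -0.06],
)

```text
time: 15.05
position: [0.5777, 0.0388, 0.186]
tcp_rot: [1.286, 2.864, -0.001]
ft_force: [0.1, -0.4, 0.4]
width: 0.411
```

>>> move_arm(
  travel=[
    [0, 0, 0],
    [0, 0, 0],
  ],
  yaw=[0, 0],
  jaw=200,
)

```text
time: 15.3
position: [0.5784, 0.0387, 0.1872]
tcp_rot: [1.285, 2.863, 0.0]
ft_force: [-0.3, -0.2, 0.7]
width: 0.214
```

```bash
sed -i 's/lead=0.,r=.066,o=None/lead=0.,r=.066,o=None,hs=1/; s/,r),th+np.pi\/2,o)/,r),th+hs*np.pi\/2,o)/' h.py
python3 - <<'E'
from st import *
arc(np.radians(-138.2),np.radians(-138.2-70),o['position'][2],9,hs=-1)
E
```

```text
t 15.3 p [0.5784 0.0387 0.1872] th -137.1 head-90 41.7 r 0.065 Ftool [ 0.  -0.4 -0.7] M [0.02 0.03 0.02] w 0.214 q [-0.06 -0.79]
"travel": [[1.0, -0.0, 0.0], [1.9, 0.1, 0.1], [2.8, 0.4, 0.1], [3.5, 0.8, 0.1], [4.3, 1.4, 0.2], [4.9, 2.0, 0.2], [5.5, 2.6, 0.2], [6.0, 3.4, 0.3], [6.3, 4.2, 0.3]] 
"yaw": [0.13, 0.27, 0.4, 0.54, 0.68, 0.81, 0.95, 1.08, 1.22]
```

>>> move_arm(
  travel=[
    [1.0, 0, 0.1],
    [1.9, 0.1, 0.2],
    [2.8, 0.4, 0.2],
    [3.5, 0.8, 0.3],
    [4.3, 1.4, 0.3],
    [4.9, 2.0, 0.4],
    [5.5, 2.6, 0.4],
    [6.0, 3.4, 0.5],
    [6.3, 4.2, 0.5],
  ],
  yaw=[0.13, 0.27, 0.4, 0.54, 0.68, 0.81, 0.95, 1.08, 1.22],
)

```text
time: 16.42
position: [0.5679, 0.1134, 0.1826]
tcp_rot: [2.697, 1.604, 0.003]
ft_force: [-3.5, -2.8, 0.4]
width: 0.214
```

```bash
python3 - <<'E'
from st import *
arc(np.radians(-138.2-70),np.radians(-138.2-70-40),o['position'][2],10,hs=-1)
cv2.imwrite('pics/s10.png',cv2.resize(manip.camera('side')[125:225,205:325,::-1],None,fx=6.5,fy=6,interpolation=cv2.INTER_CUBIC))
E
```

```text
t 16.43 p [0.5679 0.1134 0.1826] th 152.4 head-90 -28.5 r 0.0656 Ftool [-4.1 -1.8 -0.4] M [ 0.02 -0.8  -0.  ] w 0.214 q [0.07 0.57]
"travel": [[0.5, -0.0, 0.0], [1.0, 0.0, 0.0], [1.4, 0.1, 0.0], [1.9, 0.2, 0.1], [2.3, 0.4, 0.1], [2.8, 0.5, 0.1], [3.2, 0.7, 0.1], [3.6, 0.9, 0.1], [4.0, 1.2, 0.2], [4.3, 1.5, 0.2]] 
"yaw": [0.06, 0.13, 0.2, 0.27, 0.34, 0.41, 0.48, 0.55, 0.62, 0.69]
```

View pics/s10.png

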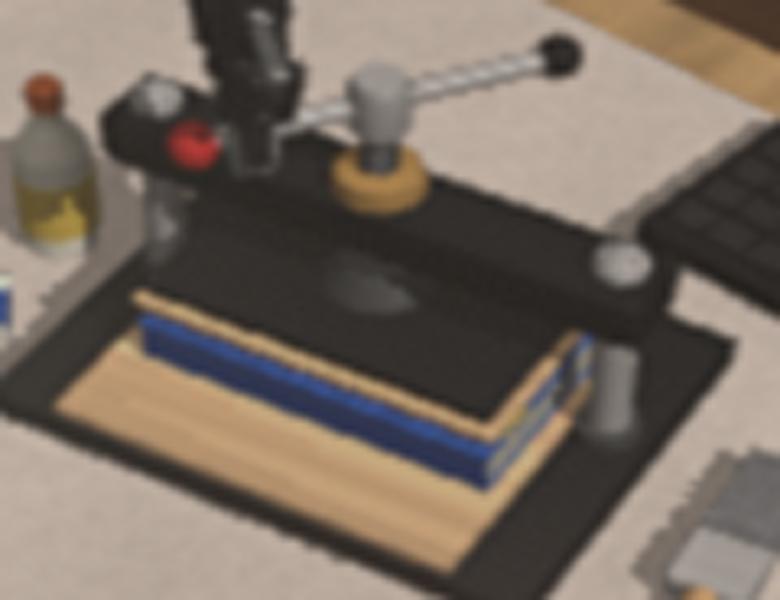

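>>> move_arm(
  travel=[
    [0.5, 0, 0],
    [1.0, 0, 0],
    [1.4, 0.1, 0.1],
    [1.9, 0.2, 0.1],
    [2.3, 0.4, 0.1],
  ],
  yaw=[0.06, 0.13, 0.2, 0.27, 0.34],
)

```text
time: 17.1
position: [0.5821, 0.1321, 0.1816]
tcp_rot: [2.933, 1.116, 0.002]
ft_force: [-4.3, -1.3, -0.2]
width: 0.211
```

```bash
python3 - <<'E'
from st import *
arc(th,th-np.radians(20),o['position'][2],5,hs=-1)
E
```

```text
t 17.1 p [0.5821 0.1321 0.1816] th 131.8 head-90 -48.3 r 0.0659 Ftool [-4.1 -1.9  0.1] M [ 0.38 -0.81 -0.04] w 0.211 q [0.1  0.95]
"travel": [[0.5, 0.0, 0.0], [0.9, 0.0, 0.0], [1.4, 0.1, 0.0], [1.8, 0.2, 0.1], [2.3, 0.4, 0.1]] 
"yaw": [0.07, 0.14, 0.21, 0.28, 0.35]
```

>>> move_arm(
  travel=[
    [0.5, 0, 0],
    [0.9, 0, 0],
    [1.4, 0.1, 0.1],
    [1.8, 0.2, 0.1],
    [2.3, 0.4, 0.1],
  ],
  yaw=[0.07, 0.14, 0.21, 0.28, 0.35],
)

```text
time: 17.73
position: [0.6011, 0.1443, 0.1806]
tcp_rot: [3.083, 0.589, 0.0]
ft_force: [-4.1, -0.5, -0.3]
width: 0.22
```

```bash
python3 - <<'E'
from st import *
arc(th,th-np.radians(20),o['position'][2],5,hs=-1)
E
```

```text
t 17.73 p [0.6011 0.1443 0.1806] th 112.1 head-90 -68.4 r 0.0662 Ftool [-4.  -1.   0.3] M [ 0.21 -0.81 -0.03] w 0.22 q [0.12 1.31]
"travel": [[0.5, 0.0, 0.0], [0.9, 0.1, 0.0], [1.4, 0.2, 0.0], [1.8, 0.2, 0.1], [2.3, 0.4, 0.1]] 
"yaw": [0.06, 0.13, 0.2, 0.27, 0.34]
```

>>> move_arm(
  travel=[
    [0.5, 0, 0],
    [0.9, 0, 0],
    [1.4, 0.1, 0.1],
    [1.8, 0.2, 0.1],
    [2.3, 0.4, 0.1],
  ],
  yaw=[0.07, 0.14, 0.21, 0.28, 0.35],
)

```text
time: 18.35
position: [0.623, 0.1491, 0.1795]
tcp_rot: [3.139, 0.044, -0.002]
ft_force: [-3.1, 0.9, -0.8]
width: 0.214
```

```bash
python3 - <<'E'
from st import *
cv2.imwrite('pics/s11.png',cv2.resize(manip.camera('side')[145:225,205:325,::-1],None,fx=6.5,fy=6.5,interpolation=cv2.INTER_CUBIC))
arc(th,th-np.radians(15),o['position'][2],5,hs=-1)
E
```

```text
t 18.35 p [0.623  0.1491 0.1795] th 92.6 head-90 -88.4 r 0.0662 Ftool [-3.  -1.   0.8] M [ 0.27 -0.82 -0.04] w 0.214 q [0.12 1.66]
"travel": [[0.3, 0.0, 0.0], [0.6, 0.0, 0.0], [1.0, 0.1, 0.0], [1.3, 0.1, 0.0], [1.6, 0.2, 0.1]] 
"yaw": [0.03, 0.08, 0.14, 0.19, 0.24]
```

View pics/s11.png

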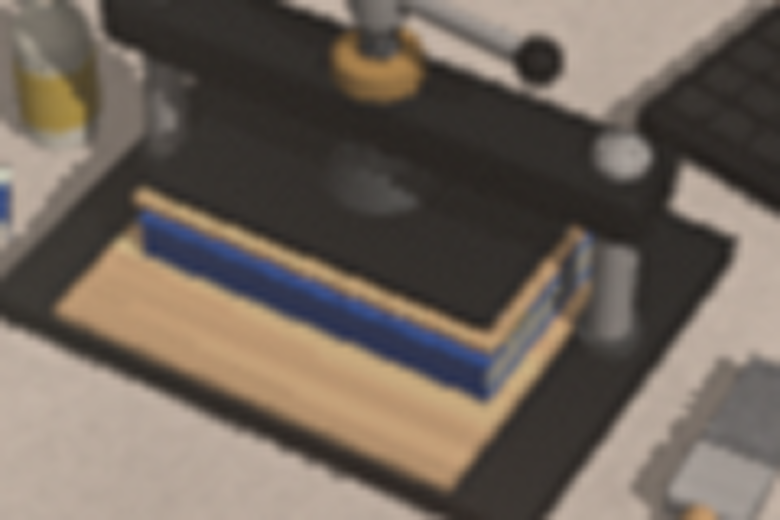

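>>> move_arm(
  travel=[
    [0.4, 0, 0],
    [0.7, 0, 0],
    [1.0, 0.1, 0],
    [1.4, 0.1, 0],
    [1.7, 0.2, 0.1],
  ],
  yaw=[0.05, 0.1, 0.15, 0.2, 0.25],
)

```text
time: 19.02
position: [0.6401, 0.1477, 0.1785]
tcp_rot: [3.12, -0.351, -0.003]
ft_force: [-3.4, 0.9, 2.8]
width: 0.216
```

```bash
python3 st.py
```

```text
t 19.02 p [0.6401 0.1477 0.1785] th 77.7 head-90 -102.8 r 0.0662 Ftool [-3.5 -0.1 -2.8] M [ 0.04 -0.72 -0.02] w 0.216 q [0.12 1.91]
```

>>> move_arm(
  travel=[
    [0.4, 0, 0],
    [0.7, 0, 0],
    [1.0, 0.1, 0.1],
    [1.4, 0.1, 0.1],
    [1.7, 0.2, 0.1],
  ],
  yaw=[0.05, 0.1, 0.15, 0.2, 0.25],
)

```text
time: 19.65
position: [0.6556, 0.1421, 0.1776]
tcp_rot: [3.053, -0.734, -0.004]
ft_force: [-3.2, 0.9, 0.7]
width: 0.222
```

```bash
python3 st.py
```

```text
t 19.65 p [0.6556 0.1421 0.1776] th 63.4 head-90 -117.0 r 0.0661 Ftool [-3.3  0.6 -0.7] M [-0.08 -0.8  -0.04] w 0.222 q [0.11 2.15]
```

>>> move_arm(
  travel=[
    [0.4, 0, 0],
    [0.7, 0, 0],
    [1.0, 0.1, 0.1],
    [1.4, 0.1, 0.1],
    [1.7, 0.2, 0.1],
  ],
  yaw=[0.05, 0.1, 0.15, 0.2, 0.25],
)

```text
time: 20.27
position: [0.6689, 0.133, 0.1767]
tcp_rot: [2.938, -1.106, -0.007]
ft_force: [-4.7, 3.0, 1.4]
width: 0.214
```

```bash
python3 - <<'E'
from st import *
cv2.imwrite('pics/s12.png',cv2.resize(manip.camera('side')[145:225,205:325,::-1],None,fx=6.5,fy=6.5,interpolation=cv2.INTER_CUBIC))
E
```

```text
t 20.27 p [0.6689 0.133  0.1767] th 49.4 head-90 -131.2 r 0.0659 Ftool [-5.5  0.8 -1.4] M [-0.18 -1.12 -0.1 ] w 0.214 q [0.09 2.38]
```

View pics/s12.png

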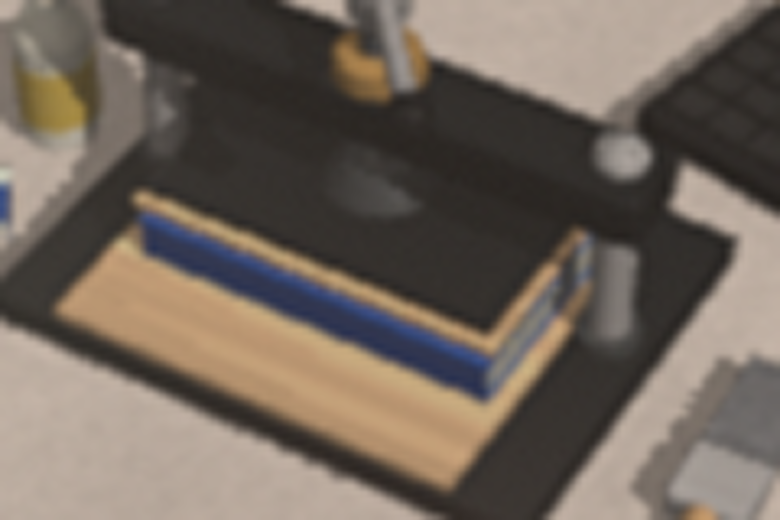

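Contact: the moment rose from 0.80 to 1.12 N m. From here I'll use small steps.

>>> move_arm(
  travel=[
    [0.2, 0, 0],
    [0.4, 0, 0],
    [0.6, 0, 0],
  ],
  yaw=[0.03, 0.06, 0.09],
)

```text
time: 20.7
position: [0.6726, 0.1294, 0.1766]
tcp_rot: [2.886, -1.236, -0.009]
ft_force: [-5.7, 2.5, 0.8]
width: 0.218
```

```bash
python3 st.py
```

```text
t 20.7 p [0.6726 0.1294 0.1766] th 44.9 head-90 -136.4 r 0.0658 Ftool [-5.7  2.4 -0.7] M [-0.43 -1.1  -0.07] w 0.218 q [0.08 2.46]
```

>>> move_arm(
  travel=[
    [0.2, 0, 0],
    [0.4, 0, 0],
    [0.6, 0, 0],
  ],
  yaw=[0.03, 0.06, 0.09],
)

```text
time: 21.08
position: [0.6757, 0.1258, 0.1764]
tcp_rot: [2.83, -1.36, -0.013]
ft_force: [-4.8, 3.2, -0.2]
width: 0.214
```

```bash
python3 st.py
```

```text
t 21.07 p [0.6757 0.1258 0.1764] th 40.8 head-90 -141.4 r 0.0656 Ftool [-5.4  1.7  0.2] M [-0.36 -1.19 -0.03] w 0.214 q [0.08 2.54]
```

>>> move_arm(
  travel=[
    [0.2, 0, 0],
    [0.4, 0, 0],
    [0.6, 0, 0],
  ],
  yaw=[0.02, 0.04, 0.06],
)

```text
time: 21.45
position: [0.6785, 0.1223, 0.1762]
tcp_rot: [2.791, -1.44, -0.016]
ft_force: [-4.4, 5.0, -1.1]
width: 0.219
```

```bash
python3 st.py;python3 st.py
```

```text
t 21.45 p [0.6785 0.1223 0.1762] th 36.8 head-90 -144.6 r 0.0656 Ftool [-6.6  0.7  1.2] M [-0.1  -1.32 -0.1 ] w 0.219 q [0.07 2.59]
t 21.45 p [0.6785 0.1223 0.1762] th 36.8 head-90 -144.6 r 0.0656 Ftool [-6.6  0.7  1.2] M [-0.1  -1.32 -0.1 ] w 0.219 q [0.07 2.59]
```

>>> move_arm(
  travel=[
    [0.2, 0, 0],
    [0.4, 0, 0],
    [0.5, 0, 0],
  ],
  yaw=[0.02, 0.05, 0.07],
)

```text
time: 21.82
position: [0.6805, 0.1193, 0.176]
tcp_rot: [2.742, -1.532, -0.02]
ft_force: [-5.6, 4.8, 0.7]
width: 0.214
```

```bash
python3 st.py
```

```text
t 21.82 p [0.6805 0.1193 0.176 ] th 33.7 head-90 -148.4 r 0.0655 Ftool [-7.   2.2 -0.6] M [-0.22 -1.37 -0.05] w 0.214 q [0.06 2.65]
```

>>> move_arm(
  travel=[
    [0.2, 0, 0],
    [0.4, 0, 0],
    [0.6, 0, 0],
  ],
  yaw=[0.02, 0.05, 0.07],
)

```text
time: 22.2
position: [0.6827, 0.1156, 0.1759]
tcp_rot: [2.69, -1.622, -0.024]
ft_force: [-4.2, 5.8, -0.9]
width: 0.215
```

```bash
python3 st.py
```

```text
t 22.2 p [0.6827 0.1156 0.1759] th 29.9 head-90 -152.2 r 0.0654 Ftool [-7.1  1.   1. ] M [-0.22 -1.48 -0.09] w 0.215 q [0.06 2.71]
```

The turning force is now about 1.8 times the free-running value, so about 8 N and 100 N on the book. I'll back the pads off the bar and lift clear.

>>> move_arm(
  travel=[
    [-0.2, 0, 0],
    [-0.4, 0, 0],
    [-0.4, 0, 0],
  ],
  yaw=[0, 0, 0],
)

```text
time: 22.58
position: [0.681, 0.1191, 0.1762]
tcp_rot: [-2.691, 1.621, 0.023]
ft_force: [-0.8, -0.6, -0.5]
width: 0.214
```

```bash
python3 st.py
```

```text
t 22.57 p [0.681  0.1191 0.1762] th 33.3 head-90 -152.1 r 0.0658 Ftool [0.2 1.  0.5] M [-0.    0.02 -0.04] w 0.214 q [0.06 2.72]
```

Free of the bar, with forces near zero. Lifting straight up, then moving away.

>>> move_arm(
  travel=[
    [0, 0, -1],
    [0, 0, -3],
    [0, 0, -7],
    [0, 0, -12],
    [0, 0, -16],
    [0, 0, -16],
  ],
  yaw=[0, 0, 0, 0, 0, 0],
)

```text
time: 23.32
position: [0.6844, 0.1179, 0.3406]
tcp_rot: [-2.688, 1.619, 0.013]
ft_force: [0.9, 0.6, -0.5]
width: 0.216
```

```bash
python3 - <<'E'
from st import *
print(cmd(np.array([.35,.3,.34])))
cv2.imwrite('pics/s13.png',cv2.resize(manip.camera('side')[125:225,205:325,::-1],None,fx=6.5,fy=6,interpolation=cv2.INTER_CUBIC))
cv2.imwrite('pics/w13.png',manip.camera('wrist')[:,:,::-1])
E
```

```text
t 23.32 p [0.6844 0.1179 0.3406] th 30.8 head-90 -152.1 r 0.068 Ftool [-0.1 -1.1  0.5] M [ 0.04  0.04 -0.04] w 0.216 q [0.06 2.72]
(array([-31.74,  21.04,   0.37]), 0.0)
```

View pics/s13.png

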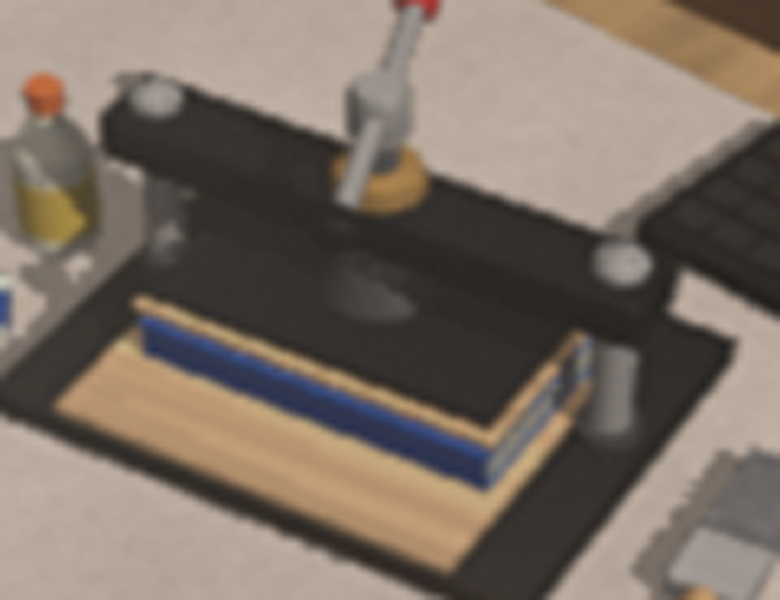

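View pics/w13.png

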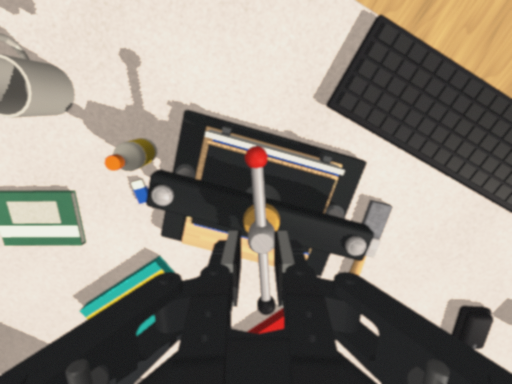

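>>> move_arm(
  travel=[
    [-31, 21, 0],
    [-31, 21, 0],
    [-31, 21, 0],
    [-31, 21, 0],
    [-31, 21, 0],
    [-31, 21, 0],
    [-31, 21, 0],
    [-31, 21, 0],
  ],
  yaw=[0, 0, 0, 0, 0, 0, 0, 0],
)

```text
time: 24.42
position: [0.3574, 0.2847, 0.3409]
tcp_rot: [-2.697, 1.602, 0.033]
ft_force: [0.2, 0.3, -0.6]
width: 0.216
```

```bash
python3 - <<'E'
from st import *
im=manip.camera('top')[:,:,::-1].copy();cv2.imwrite('pics/t14.png',im)
cv2.imwrite('pics/t14c.png',cv2.resize(im[100:215,140:310],None,fx=4.6,fy=4.6,interpolation=cv2.INTER_CUBIC))
E
```

```text
t 24.43 p [0.3574 0.2847 0.3409] th 143.1 head-90 -151.4 r 0.3359 Ftool [-0.2 -0.3  0.6] M [0.01 0.02 0.04] w 0.216 q [0.5  3.14]
```

View pics/t14c.png

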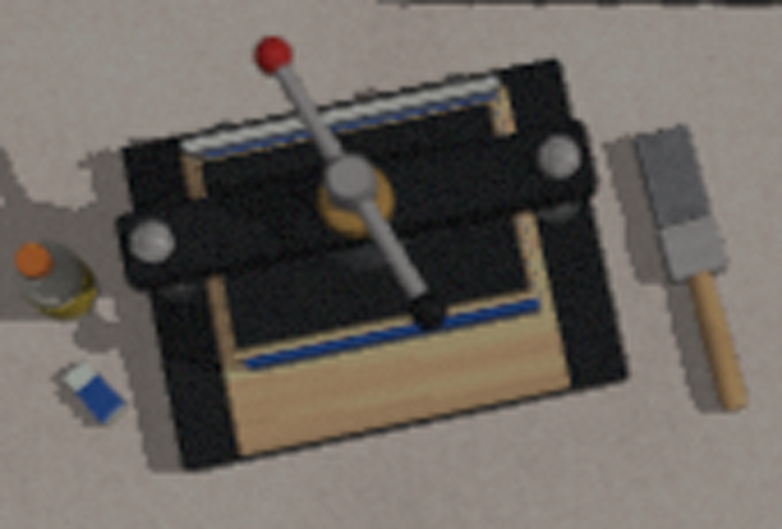

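View pics/t14.png

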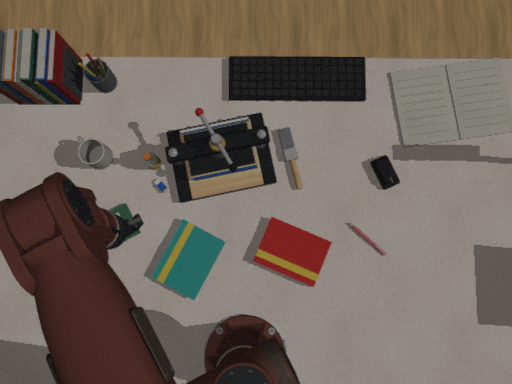

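The last joint is close to its limit, so I'll ease it off before handing in.

>>> move_arm(
  travel=[
    [0, 0, 0],
    [0, 0, 0],
    [0, 0, 0],
    [0, 0, 0],
  ],
  yaw=[-0.1, -0.2, -0.3, -0.3],
)

```text
time: 24.98
position: [0.3587, 0.2841, 0.3403]
tcp_rot: [-2.902, 1.185, 0.033]
ft_force: [0.1, -0.0, -0.5]
width: 0.214
```

```bash
python3 -c "
from st import *
print(manip.job_done())"
```

```text
t 24.98 p [0.3587 0.2841 0.3403] th 143.0 head-90 -134.4 r 0.3344 Ftool [ 0.1 -0.   0.5] M [-0.01  0.06 -0.01] w 0.214 q [0.5  2.84]
the job is handed in; nothing more can be done
None
```

I pushed the blue workbook home with two spread fingertips and screwed the press down about 450° clockwise. Then I let go, moved the arm clear and handed the job in at 25 s of the 70 s.

- **Book position:** the push force stayed below about 15 N. Before I retracted, the spine was at press x of about -74 mm, parallel to the bed's front edge. The last top view shows the book against the fence.
- **Grip:** the last turn took between 7.1 N (direct force reading) and about 8.3 N (from the wrist moment, scaled to the 4.5 N free-running force), or about 1.8 times free running. The two readings differ, so I estimate 80–110 N on the book; that force was not measured directly.
- **Other checks:** the last picture shows no bystander visibly moved, though the arm partly hides the green notebook. The wrist's last joint ended the retreat at its 3.14 rad limit; I eased it back to 2.84 before handing in.
- **Regrasp:** I regrasped the red end once with the tool turned half round, rather than alternating ends.

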